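# Clear the stack of forming blocks into their trays

### The arm

A 6-joint arm with a two-finger parallel gripper is mounted at the origin on a cart in front of the work surface, level with it; the furniture and walls round the work are solid. World frame = base frame: x ahead of the robot, y to its left, z up, the work surface at z = 0. Lengths are in m, angles in rad, forces in N, time in s.
With the tool pointing down it reaches from about 0.375 to 0.925 m from the base axis. Payload 5.7 kg.
Tool frame: the origin (TCP) lies between the finger pads; the fingertips stand tip_extent ahead of it and the grasp point (between the pads) lies 2 mm behind it (tip_extent is the distance from the TCP to the fingertips, in m); z points along the fingers, y is the direction in which the jaws open and shut (so a half turn about z gives the same grasp; the last joint's range is limited). The gripper opens to 88 mm and grips with 3 to 60 N. Pads are 20 mm wide; open, the fingers measure 115 mm over their backs; the gripper's body (75 mm by 178 mm) begins 61 mm behind the grasp point.
Start: joints at [1.047, 0.359, 1.51, -0, 1.272, -0.115], TCP at [0.238, 0.551, 0.24] pointing down, gripper open.
Joint ranges: [-2.97, 2.97], [-1.01, 2.36], [0.21, 2.38], [-0.96, 4.11], [0.2, 2.71], [-2.98, 2.98]. Speed limits (rad/s): [2.39, 2.39, 3.14, 3.14, 3.14, 3.14].

### API

Orientations are given as a unit quaternion [w, x, y, z].
In Python, from cell import read_state, snapshot, camera_info, finish_job, search_frame, outline_of, tip_extent gives the robot as it stands.
- The arm moves only by the tool carry_out, never from a script. Its argument "commands" is a list of rows, each a list of 3 entries, a list of its own where there are three numbers: the turn, a rotation vector about the tool's x, y, z scaled (see below), then the shift along the tool's x, y, z scaled (see below), then the gripper command: -1 is shut, 1 is fully open, values between are in proportion. A call has 1 to 10 rows; each row is the pose to reach, as a shift and turn from the pose measured when the call began, along the tool's axes at that moment; what a row does not reach only later rows make up. The controller multiplies each number of a shift by 50 cm and each number of a turn by 90 degrees. A row lasts 1/8 s, in which the tool goes at most 62.5 mm and 10.7 degrees, less where a joint would pass 70% of its speed; a pose out of reach is approached as far as the arm can. A call with a number of a shift or a turn outside -1 to 1 is refused whole. A call with a gripper value outside its range is refused whole. The fingers move at their own pace and stop on an object; "grip_force" is the grip in N (left out, the last holds). Time passes only in rows, so rows that repeat a pose let the fingers close. It gives the time, the measured TCP pose, the force and the opening at its end, in the units of the state.
- read_state(): the state, without advancing time (a new reading comes with each control period).
- snapshot(name): name is "scene" or "top"; returns the picture (480x640x3 uint8, red, green, blue); there is no depth.
- camera_info(name): a dict with "intrinsics" (3x3 intrinsics, pixels), "rvec" (rotation vector, rad) and "tvec" (3), from world to camera coordinates, as OpenCV has them. Camera axes: x right, y down, z forward; pixel columns grow to the right and rows downward; lengths in m; the calibration is good to about 2 mm. A picture is of the moment at which its call begins. camera_info takes no time and is no camera call.
- finish_job(): hands the job in, once; it reports no verdict.
Trained networks look in the newest picture that a camera, given by its name, has taken for a name from the list of things; names that differ only in an ending like _2 or _b are one class to them, and where a whole thing is asked for, a point or a joint stands for the part that bears it (a point fixed in the world has none). Each returns a list of dicts, best first, with "p" (0 to 1); they miss things now and then, are a little off and sometimes report something else, mostly with a low value. They report only what shows in the picture. A call takes as long as a camera call. They do not tell look-alikes from the thing itself.
- search_frame(camera, query): "extent" ([left, top, width, height] as shares, 0 to 1, of the picture: columns of its width, rows of its height, round what is visible of it).
- outline_of(camera, query): "mask" (480x640 bool, what is visible of it) and "extent" ([left, top, width, height] as shares, 0 to 1, of the picture: columns of its width, rows of its height, round what is visible of it).
The state is a dict: "time": time; "joints": joint angles; "joint_velocities": joint speeds; "joint_efforts": joint torques, N m; "ee_pos": TCP position; "tool_rot": TCP orientation; "contact_force": force on the tool from outside, world axes, zero at the start; "moment": the same for the moment, N m; "finger_gap": opening from 0.0 (shut) to 1.0 (fully open).
Only numpy, scipy, OpenCV 4.12 (cv2) and the standard library are available. Lean on these libraries where they do the work, as an engineer would, in place of code of your own. Each camera call takes 0.05 s, during which the arm holds its last target. There are 200 camera calls.

### The job

Someone has piled the bench's forming blocks and the small pot into one stack. Take it apart from the top down, one thing at a time, and set each upright, as it stands now, flat on the floor of the tray made for it: the pot in the round tray, the brass cube in the small square one, the steel block in the large square one, the beech block in the oblong one. Tip nothing over, leave the dropper bottle standing where it is, and let go of everything.

Things in the scene. Friction and masses are not known exactly. Their poses are not given: they have to be found in the camera images.
- pot: small round open ceramic pot, cream, 48 mm in diameter, 26 mm high, about 0.1 kg, upright on top of the stack at the start. Origin: centre of its underside; z up; its yaw means nothing
- brass: brass doming cube, 45 x 45 x 45 mm, with a dark round hollow in its top, about 0.5 kg; second from the top of the stack, under the pot. Origin: centre of its underside, z up, x and y square to its sides
- steel: flat square polished steel bench block, 62 x 62 mm, 20 mm high, about 0.8 kg; third from the top, under the brass cube. Origin: centre of its underside, z up, x and y square to its sides
- wood: beech block, 55 mm along its x, 85 mm along its y, 38 mm high, about 0.12 kg; the lowest of the stack, standing on the bench. Origin: centre of its underside, z up
- tray_pot: fixed low tray, dark floor, bright aluminium rim, round recess 62 mm across (70 mm outside), for the pot; floor 3 mm above the bench; rim 4 mm thick, its top 7 mm above the bench. Origin: centre of its underside, on the bench, z up; its yaw means nothing. 7 mm play all round for the pot
- tray_brass: fixed low tray, dark floor, bright aluminium rim, square recess 61 x 61 mm (69 mm outside), the smallest square one, for the brass cube; floor 3 mm above the bench; rim 4 mm thick, its top 7 mm above the bench. Origin: centre of its underside, on the bench, z up; x and y square to its sides. 8 mm play each side for its own block
- tray_steel: fixed low tray, dark floor, bright aluminium rim, square recess 78 x 78 mm (86 mm outside), the larger square one, for the steel block; floor 3 mm above the bench; rim 4 mm thick, its top 7 mm above the bench. Origin: centre of its underside, on the bench, z up; x and y square to its sides. 8 mm play each side for its own block
- tray_wood: fixed low tray, dark floor, bright aluminium rim, oblong recess 71 mm along its x and 101 mm along its y (79 x 109 mm outside), for the beech block; floor 3 mm above the bench; rim 4 mm thick, its top 7 mm above the bench. Origin: centre of its underside, on the bench, z up; x and y along its sides. 8 mm play each side for its own block
- bottle: white plastic dropper bottle, 36 mm in diameter, 94 mm high, standing loose on the bench among the work; a bystander, to be left standing where it is. Origin: centre of its underside
Things that resemble listed ones, but are neither listed nor needed, are in the scene too. Leave any red look-alike of the steel alone.

How it is judged:
By the outcome, as a careful person would: the job done as asked, in the order asked, and still so for the second after the job is handed in, with the robot touching nothing.
It also fails if it takes over 112 s, if anything falls off the work surface, if the arm or the gripper's body presses on something with over 40 N, if the wrist force passes 120 N, or if a joint passes its speed limit or range.

## Working session

There is one attempt and no reset: what is moved stays moved. The work goes in short steps, Python scripts to look and compute and a tool call to move; the robot and the scene stay as the last step left them, time stands still between calls to the robot, and variables do not carry over. Pictures are saved under pics/ and viewed, about 12 in all and at most 16, crops included, and the job is handed in when it is done.

Besides the shell and the picture viewer there is one more tool, called as name(argument=value, ...), one argument or row to a line, values as JSON. carry_out: Moves the arm, as the interface text tells. Shifts and turns lie within -1 to 1; 1 stands for 50 cm of shift or 90 degrees of turn. Its arguments: {"type":"object","properties":{"commands":{"type":"array","items":{"type":"array"}},"grip_force":{"type":"number"}},"required":["commands"]}

```bash
ls; mkdir -p pics; python3 - <<'E'
from cell import *
import cv2,numpy as np
s=read_state();print(s['time'],s['ee_pos'],s['tool_rot'],s['finger_gap'],s['contact_force'],tip_extent)
for c in('scene','top'):
    im=snapshot(c);cv2.imwrite(f'pics/{c}0.png',im[:,:,::-1])
    print(c,{k:np.round(v,4).tolist() for k,v in camera_info(c).items()})
    for q in 'pot brass steel wood tray_pot tray_brass tray_steel tray_wood bottle'.split():
        print(q,[(round(d['p'],2),np.round(np.array(d['extent'])*[640,480,640,480]).tolist()) for d in search_frame(c,q)][:3])
E
```

```text
pics
0.0 [0.23817972 0.54996311 0.23879388] [-2.85897579e-04  2.02968169e-01  9.79184882e-01 -8.98840861e-04] 1.0017343884268928 [ 0.56722432  0.074301   -0.31081222] 0.017
scene {'intrinsics': [[506.9165, 0.0, 324.1138], [0.0, 506.9165, 233.6891], [0.0, 0.0, 1.0]], 'rvec': [2.3408, -0.6096, 0.2386], 'tvec': [-0.5505, 0.1788, 0.9566]}
pot [(0.62, [220.0, 171.0, 24.0, 23.0])]
brass [(0.59, [220.0, 187.0, 31.0, 24.0]), (0.47, [335.0, 285.0, 53.0, 45.0])]
steel [(0.96, [216.0, 199.0, 39.0, 25.0]), (0.86, [368.0, 344.0, 43.0, 43.0])]
wood [(0.74, [217.0, 211.0, 41.0, 24.0])]
tray_pot [(0.58, [289.0, 334.0, 41.0, 38.0])]
tray_brass [(0.96, [301.0, 193.0, 39.0, 31.0]), (0.4, [218.0, 198.0, 39.0, 22.0])]
tray_steel [(0.87, [334.0, 285.0, 55.0, 48.0])]
tray_wood [(0.94, [348.0, 228.0, 50.0, 40.0])]
bottle [(0.76, [254.0, 163.0, 21.0, 37.0])]
top {'intrinsics': [[450.8611, 0.0, 316.3734], [0.0, 450.8611, 239.3273], [0.0, 0.0, 1.0]], 'rvec': [2.135, -2.1658, 0.1588], 'tvec': [-0.1435, 0.5692, 0.9246]}
pot [(0.85, [190.0, 285.0, 24.0, 24.0])]
brass [(0.64, [193.0, 283.0, 26.0, 27.0]), (0.4, [347.0, 219.0, 46.0, 46.0]), (0.15, [182.0, 252.0, 24.0, 16.0])]
steel [(0.63, [407.0, 232.0, 40.0, 41.0]), (0.56, [204.0, 281.0, 24.0, 36.0])]
wood [(0.58, [224.0, 198.0, 37.0, 39.0]), (0.51, [194.0, 280.0, 45.0, 36.0])]
tray_pot [(0.57, [368.0, 286.0, 33.0, 32.0])]
tray_brass [(0.22, [189.0, 285.0, 26.0, 24.0])]
tray_steel []
tray_wood [(0.62, [284.0, 177.0, 55.0, 42.0])]
bottle [(0.52, [183.0, 249.0, 24.0, 19.0]), (0.36, [192.0, 284.0, 21.0, 24.0])]
```

```bash
python3 - <<'E'
import cv2
a=cv2.imread('pics/scene0.png')[150:400,180:460];cv2.imwrite('pics/s1.png',cv2.resize(a,None,fx=2.4,fy=2.4,interpolation=cv2.INTER_CUBIC))
a=cv2.imread('pics/top0.png')[150:350,160:460];cv2.imwrite('pics/t1.png',cv2.resize(a,None,fx=2.6,fy=2.6,interpolation=cv2.INTER_CUBIC))
E
```

```text
(no output)
```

View pics/s1.png

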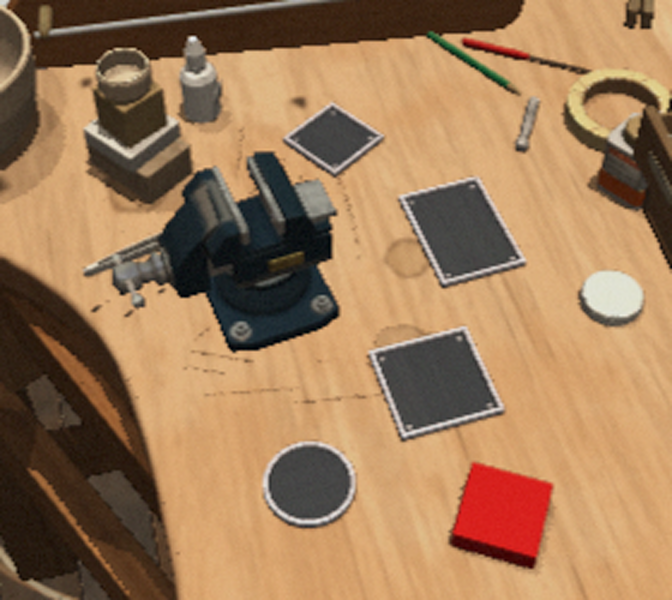

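View pics/t1.png

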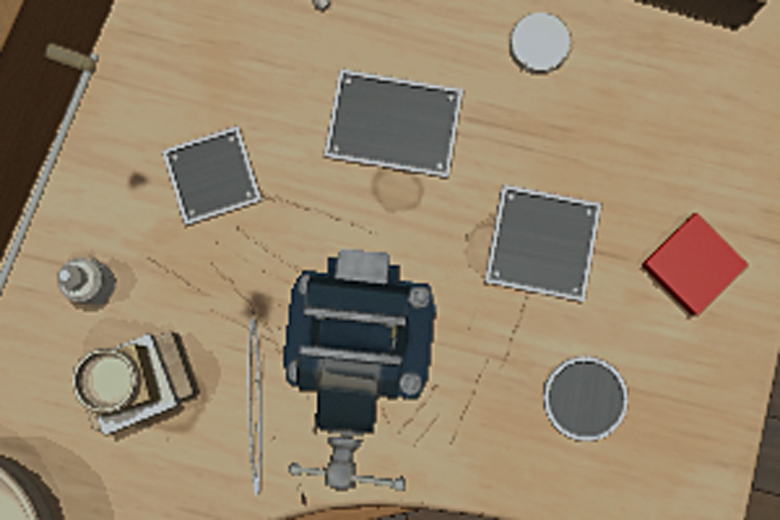

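View pics/top0.png

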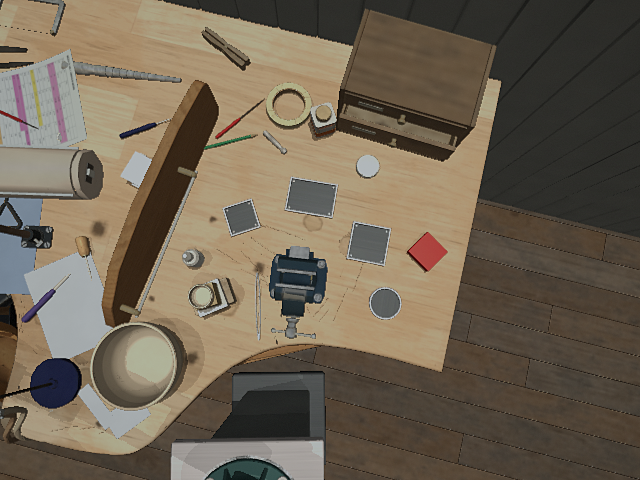

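The pictures show the stack at top-view px (200–230, 280–315), bottle at (192, 258), and the vise between the stack and the trays. The trays are clear, and the red look-alike is at (427, 252).

```bash
cat >h.py <<'E'
import cv2,numpy as np
from cell import *
def cam(c):
    i=camera_info(c);return np.array(i['intrinsics']),cv2.Rodrigues(np.array(i['rvec'],float))[0],np.array(i['tvec'],float).ravel()
def back(c,uv,z):
    K,R,t=cam(c);uv=np.atleast_2d(uv).astype(float)
    d=(R.T@np.linalg.inv(K)@np.c_[uv,np.ones(len(uv))].T).T;o=-R.T@t
    return (o+d*((z-o[2])/d[:,2])[:,None])
def proj(c,P):
    i=camera_info(c);return cv2.projectPoints(np.atleast_2d(P).astype(float),np.array(i['rvec'],float),np.array(i['tvec'],float),np.array(i['intrinsics']),None)[0][:,0]
E
python3 - <<'E'
from h import *
seeds={'top':dict(pot=(385,304),steel=(369,244),brass=(241,218),wood=(311,197)),'scene':dict(pot=(309,352),steel=(361,309),brass=(319,207),wood=(373,247))}
for c in seeds:
    g=cv2.cvtColor(cv2.imread(f'pics/{c}0.png'),cv2.COLOR_BGR2GRAY)
    for n,(u,v) in seeds[c].items():
        m=(abs(g.astype(int)-int(np.median(g[v-4:v+5,u-4:u+5])))<35).astype(np.uint8)
        _,L=cv2.connectedComponents(m,connectivity=4);m=(L==L[v,u]).astype(np.uint8)
        k=max(cv2.findContours(m,0,2)[0],key=cv2.contourArea)[:,0]
        w=back(c,k,.003)[:,:2]
        (cx,cy),(a,b),r=cv2.minAreaRect((w*1000).astype(np.float32))
        print(c,n,round(cx,1),round(cy,1),round(a,1),round(b,1),round(r,1))
    a=cv2.imread(f'pics/{c}0.png');x,y=(178,235) if c=='top' else (205,155)
    cv2.imwrite(f'pics/{c}z.png',cv2.resize(a[y:y+90 if c=='top' else y+80,x:x+80],None,fx=7,fy=6.5 if 0 else 7,interpolation=cv2.INTER_CUBIC)[:600])
    K,R,t=cam(c);print('cam',-R.T@t)
E
```

```text
top pot 430.1 -299.7 61.4 60.5 89.2
top steel 563.2 -268.0 79.3 79.0 77.8
top brass 625.8 16.4 61.6 62.3 18.0
top wood 670.0 -141.2 101.9 72.1 79.6
cam [ 0.43069845 -0.14529632  0.99640507]
scene pot 432.6 -295.8 59.0 60.3 60.8
scene steel 565.2 -264.2 76.9 77.7 78.1
scene brass 627.5 20.9 59.9 59.8 18.3
scene wood 672.1 -137.3 99.9 69.8 79.5
cam [ 0.22925542 -0.71295346  0.83016558]
```

```bash
python3 - <<'E'
import cv2,numpy as np
a=cv2.imread('pics/topz.png');b=cv2.imread('pics/scenez.png');h=max(a.shape[0],b.shape[0])
f=lambda i:cv2.copyMakeBorder(i,0,h-i.shape[0],0,0,0)
o=np.hstack([f(a),f(b)]);print(a.shape,b.shape,o.shape);cv2.imwrite('pics/z.png',cv2.resize(o,None,fx=.714,fy=.714,interpolation=cv2.INTER_AREA))
E
```

```text
(600, 560, 3) (560, 560, 3) (600, 1120, 3)
```

View pics/z.png

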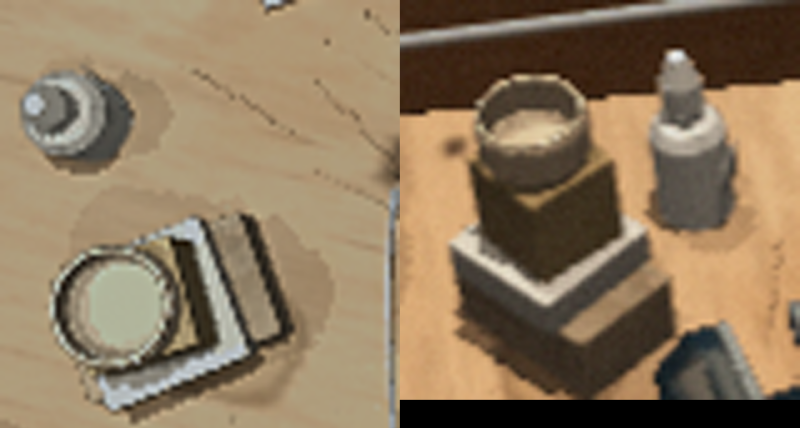

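The zoomed view shows the pot rim, brass top, steel top and exposed wood end, with the bottle up-left of the stack and in line with the wood's short axis. I'll fit the poses from these corners in both cameras.

```bash
python3 - <<'E'
from h import *
T=lambda *p:[(178+u/5,235+v/5) for u,v in p]
S=lambda *p:[(205+(u-400)/5,155+v/5) for u,v in p]
def show(c,n,pts,z):
    print(c,n,z,np.round(back(c,pts,z)[:,:2]*1000,1).tolist())
show('top','steel top t,r,b',T((198,217),(258,350),(118,410)),.058)
show('scene','steel top l,f,r',S((452,240),(547,300),(650,235)),.058)
show('top','wood top',T((238,215),(281,338)),.038)
show('top','wood bot',T((250,215),(295,328)),.0)
show('scene','wood bot l,f,r',S((460,330),(585,395),(672,335)),0.)
show('scene','wood top f,r',S((565,332),(668,272)),.038)
show('top','brass top tr,br',T((175,237),(192,350)),.103)
show('top','brass bot br',T((217,345)),.058)
show('scene','brass top l f r',S((473,165),(543,207),(615,160)),.103)
show('scene','brass bot f',S((547,283)),.058)
show('top','pot rim',T((115,307)),.129)
show('scene','pot rim',S((531,112)),.129)
show('top','bottle tip/shoulder',T((35,105)),.094)
show('scene','bottle tip',S((677,53)),.094)
show('scene','bottle base',S((690,215)),.0)
# vise height: jaw end seen by both: triangulate candidates
C=[(290,215),(252,222)]
print('vise', [np.round(back('scene',[(180+p[0]/2.4,150+p[1]/2.4)],z)[0],3).tolist() for p in[(262,155),(205,172),(247,240)] for z in(.06,.1)],
 [np.round(back('top',[(160+p[0]/2.6,150+p[1]/2.6)],z)[0],3).tolist() for p in[(300,308),(405,320),(300,350),(402,362)] for z in(.06,.1)])
# tray wood long axis
E
```

```text
top steel top t,r,b 0.058 [[485.6, 54.5], [430.6, 29.0], [407.1, 86.0]]
scene steel top l,f,r 0.058 [[410.6, 90.5], [432.6, 36.6], [487.0, 51.6]]
top wood top 0.038 [[487.4, 41.9], [435.5, 23.1]]
top wood bot 0.0 [[489.5, 44.0], [439.9, 23.7]]
scene wood bot l,f,r 0.0 [[406.3, 94.4], [440.0, 30.2], [488.7, 44.9]]
scene wood top f,r 0.038 [[437.3, 34.3], [491.1, 46.1]]
top brass top tr,br 0.103 [[475.2, 53.9], [431.0, 46.5]]
top brass bot br 0.058 [[432.9, 45.9]]
scene brass top l f r 0.103 [[424.1, 82.0], [440.1, 43.8], [477.6, 55.7]]
scene brass bot f 0.058 [[436.5, 46.0]]
top pot rim 0.129 [[447.6, 70.5]]
scene pot rim 0.129 [[450.1, 72.2]]
top bottle tip/shoulder 0.094 [[529.3, 113.0]]
scene bottle tip 0.094 [[533.0, 116.6]]
scene bottle base 0.0 [[528.4, 112.2]]
vise [[0.534, -0.021, 0.06], [0.518, -0.057, 0.1], [0.481, -0.015, 0.06], [0.468, -0.051, 0.1], [0.479, -0.103, 0.06], [0.466, -0.135, 0.1]] [[0.504, -0.065, 0.06], [0.501, -0.069, 0.1], [0.494, -0.149, 0.06], [0.491, -0.149, 0.1], [0.471, -0.065, 0.06], [0.469, -0.069, 0.1], [0.46, -0.146, 0.06], [0.459, -0.146, 0.1]]
```

```bash
cat >>h.py <<'E'
from scipy.spatial.transform import Rotation as Ro
def plan(tg):
    """tg: list of (x,y,z mm, jaw deg) -> prints rows"""
    s=read_state();q=np.array(s['tool_rot']);R=Ro.from_quat(q[[1,2,3,0]])
    p=np.array(s['ee_pos'])
    print('t',round(s['time'],2),'p',np.round(p*1000,1),'jaw',round(np.degrees(np.arctan2(*R.as_matrix()[[1,0],1])),1),'F',np.round(s['contact_force'],1),'gap',round(88*s['finger_gap'],1))
    for x,y,z,j in tg:
        best=None
        for k in (0,180):
            a=np.radians(j+k);Y=np.array([np.cos(a),np.sin(a),0]);Z=np.array([0,0,-1.])
            r=(R.inv()*Ro.from_matrix(np.c_[np.cross(Y,Z),Y,Z])).as_rotvec()
            if best is None or np.linalg.norm(r)<np.linalg.norm(best):best=r
        d=R.inv().apply(np.array([x,y,z])/1000-p)
        print((np.round(best/(np.pi/2),4)+0.).tolist(),(np.round(d/.5,4)+0.).tolist())
E
python3 -c "
from h import *
plan([(240,550,350,67),(449,71,350,110),(449,71,200,110)])"
```

```text
t 1.0 p [238.5 550.5 239.6] jaw 66.6 F [-0.1  0.8  0. ] gap 88.2
[-0.0001, 0.0, -0.0047] [-0.0032, 0.0002, -0.2208]
[0.0, 0.0, -0.4825] [-0.7676, -0.7127, -0.2207]
[0.0, 0.0, -0.4825] [-0.7676, -0.7127, 0.0793]
```

carry_out(
  commands=[
    [[0,0,0],[0,0,-0.22],1],
    [[0,0,0],[0,0,-0.22],1],
    [[0,0,-0.1],[-0.15,-0.14,-0.22],1],
    [[0,0,-0.2],[-0.3,-0.28,-0.22],1],
    [[0,0,-0.3],[-0.45,-0.42,-0.22],1],
    [[0,0,-0.4],[-0.6,-0.56,-0.22],1],
    [[0,0,-0.4825],[-0.7676,-0.7127,-0.22],1],
    [[0,0,-0.4825],[-0.7676,-0.7127,-0.22],1],
    [[0,0,-0.4825],[-0.7676,-0.7127,-0.22],1],
    [[0,0,-0.4825],[-0.7676,-0.7127,-0.22],1],
  ],
  grip_force=8,
)

```text
time: 2.25
ee_pos: [0.4391, 0.0926, 0.35]
tool_rot: [0.001, -0.174, 0.985, -0.0]
contact_force: [1.4, -0.6, 0.1]
finger_gap: 0.997
```

```bash
python3 -c "
from h import *
plan([(449,71,250,110),(449,71,165,110),(449,71,129,110)])"
```

```text
t 2.25 p [439.1  92.6 350. ] jaw 110.0 F [ 1.4 -0.6  0.1] gap 87.7
[-0.0001, 0.0007, 0.0] [-0.0035, -0.0474, 0.2001]
[-0.0001, 0.0007, 0.0] [-0.0033, -0.0473, 0.3701]
[-0.0001, 0.0007, 0.0] [-0.0032, -0.0473, 0.4421]
```

carry_out(
  commands=[
    [[0,0,0],[-0.0035,-0.0474,0.1],1],
    [[0,0,0],[-0.0035,-0.0474,0.2],1],
    [[0,0,0],[-0.0033,-0.0473,0.29],1],
    [[0,0,0],[-0.0033,-0.0473,0.35],1],
    [[0,0,0],[-0.0032,-0.0473,0.4],1],
    [[0,0,0],[-0.0032,-0.0473,0.442],1],
    [[0,0,0],[-0.0032,-0.0473,0.442],1],
    [[0,0,0],[-0.0032,-0.0473,0.442],1],
  ],
)

```text
time: 3.25
ee_pos: [0.4496, 0.071, 0.1297]
tool_rot: [0.001, -0.174, 0.985, -0.0]
contact_force: [-0.0, 0.4, 0.6]
finger_gap: 0.996
```

```bash
python3 - <<'E'
from h import *
plan([(449,71,129,110)])
o=[]
for c,(x,y) in dict(top=(165,225),scene=(190,140)).items():
    im=snapshot(c)[:,:,::-1];cv2.imwrite(f'pics/{c}1.png',im);o.append(cv2.resize(im[y:y+110,x:x+95],None,fx=4,fy=4,interpolation=cv2.INTER_CUBIC))
cv2.imwrite('pics/g1.png',np.hstack(o))
E
```

```text
t 3.25 p [449.6  71.  129.7] jaw 110.0 F [-0.   0.4  0.6] gap 87.6
[-0.0003, 0.0013, 0.0001] [0.0011, 0.0003, 0.0014]
```

View pics/g1.png

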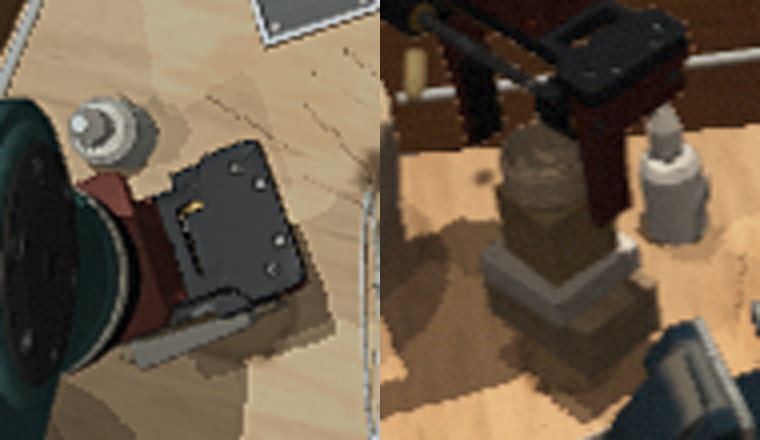

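The picture shows the open fingers on either side of the pot at (535, 165), with the bottle clear and nothing touching.

carry_out(
  commands=[
    [[0,0,0],[0,0,0],0.3],
    [[0,0,0],[0,0,0],0.1],
    [[0,0,0],[0,0,0],-1],
    [[0,0,0],[0,0,0],-1],
    [[0,0,0],[0,0,0],-1],
    [[0,0,0],[0,0,0],-1],
  ],
  grip_force=8,
)

```text
time: 4.1
ee_pos: [0.4498, 0.0711, 0.13]
tool_rot: [0.001, -0.174, 0.985, -0.0]
contact_force: [-1.0, 0.7, 1.4]
finger_gap: 0.533
```

```bash
python3 -c "
from h import *
plan([(449,71,230,110),(431,-298,230,110)])"
```

```text
t 4.1 p [449.8  71.1 130. ] jaw 110.0 F [-1.   0.7  1.4] gap 46.9
[-0.0005, 0.0018, 0.0] [0.001, 0.0002, -0.2]
[-0.0005, 0.0018, 0.0] [0.2873, -0.681, -0.2003]
```

carry_out(
  commands=[
    [[0,0,0],[0,0,-0.04],-1],
    [[0,0,0],[0,0,-0.1],-1],
    [[0,0,0],[0,0,-0.2],-1],
    [[0,0,0],[0,0,-0.24],-1],
    [[0,0,0],[0.04,-0.1,-0.24],-1],
    [[0,0,0],[0.08,-0.2,-0.24],-1],
    [[0,0,0],[0.125,-0.3,-0.24],-1],
    [[0,0,0],[0.17,-0.4,-0.24],-1],
    [[0,0,0],[0.21,-0.5,-0.24],-1],
    [[0,0,0],[0.25,-0.6,-0.24],-1],
  ],
)

```text
time: 5.35
ee_pos: [0.4341, -0.2553, 0.2497]
tool_rot: [0.001, -0.174, 0.985, 0.0]
contact_force: [0.6, -0.7, -2.0]
finger_gap: 0.533
```

```bash
python3 -c "
from h import *
plan([(431,-298,200,110),(431,-298,60,110),(431,-298,31,110),(431,-298,30,110)])"
```

```text
t 5.35 p [ 434.1 -255.3  249.7] jaw 110.0 F [ 0.6 -0.7 -2. ] gap 46.9
[-0.0003, 0.0018, -0.0002] [0.0352, -0.0781, 0.0993]
[-0.0003, 0.0018, -0.0002] [0.036, -0.0779, 0.3793]
[-0.0003, 0.0018, -0.0002] [0.0362, -0.0779, 0.4373]
[-0.0003, 0.0018, -0.0002] [0.0362, -0.0779, 0.4393]
```

carry_out(
  commands=[
    [[0,0,0],[0.0352,-0.0781,0.0],-1],
    [[0,0,0],[0.0352,-0.0781,0.1],-1],
    [[0,0,0],[0.0355,-0.078,0.2],-1],
    [[0,0,0],[0.036,-0.0779,0.29],-1],
    [[0,0,0],[0.036,-0.0779,0.37],-1],
    [[0,0,0],[0.036,-0.0779,0.41],-1],
    [[0,0,0],[0.036,-0.0779,0.425],-1],
    [[0,0,0],[0.036,-0.0779,0.433],-1],
    [[0,0,0],[0.036,-0.0779,0.4375],-1],
    [[0,0,0],[0.036,-0.0779,0.4375],-1],
  ],
)

```text
time: 6.6
ee_pos: [0.4315, -0.2984, 0.0315]
tool_rot: [0.002, -0.173, 0.985, -0.001]
contact_force: [0.4, -0.2, -0.6]
finger_gap: 0.531
```

```bash
python3 - <<'E'
from h import *
plan([(431,-298,30,110)])
o=[]
for c,(x,y) in dict(top=(335,240),scene=(255,290)).items():
    im=snapshot(c)[:,:,::-1];o.append(cv2.resize(im[y:y+100,x:x+95],None,fx=4,fy=4,interpolation=cv2.INTER_CUBIC))
cv2.imwrite('pics/g2.png',np.hstack(o))
E
```

```text
t 6.6 p [ 431.5 -298.4   31.5] jaw 110.0 F [ 0.4 -0.2 -0.6] gap 46.8
[-0.0011, 0.0022, -0.0002] [0.0007, 0.001, 0.0031]
```

View pics/g2.png

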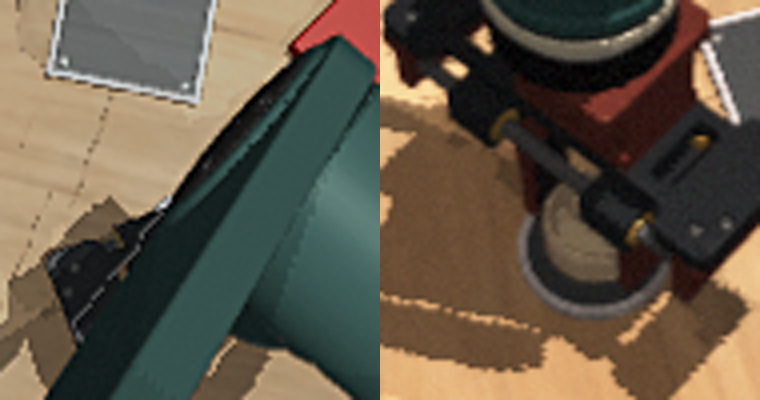

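The pot is inside the round tray's rim (around (590, 245)), so I'll lower the last millimetre and release.

carry_out(
  commands=[
    [[0,0,0],[0,0,0.003],-1],
    [[0,0,0],[0,0,0.0045],-1],
    [[0,0,0],[0,0,0.0045],0.3],
    [[0,0,0],[0,0,0.0045],0.4],
    [[0,0,0],[0,0,0.0045],1],
    [[0,0,0],[0,0,0.0045],1],
    [[0,0,0],[0,0,-0.1],1],
    [[0,0,0],[0,0,-0.2],1],
    [[0,0,0],[0,0,-0.32],1],
    [[0,0,0],[0,0,-0.42],1],
  ],
)

```text
time: 7.95
ee_pos: [0.4307, -0.2983, 0.2438]
tool_rot: [0.002, -0.173, 0.985, -0.001]
contact_force: [1.1, -0.9, 0.3]
finger_gap: 1.001
```

```bash
python3 -c "
from h import *
plan([(400,-200,270,110),(449,70,270,110)])
for c in('top','scene'):
    im=snapshot(c);print([(round(d['p'],2),np.round(np.array(d['extent'])*[640,480,640,480]).tolist()) for d in search_frame(c,'pot')])
    cv2.imwrite(f'pics/{c}2.png',im[:,:,::-1])
"
```

```text
t 7.95 p [ 430.7 -298.3  243.8] jaw 110.0 F [ 1.1 -0.9  0.3] gap 88.1
[-0.0017, 0.0025, -0.0002] [-0.0097, 0.2055, -0.0528]
[-0.0017, 0.0025, -0.0002] [-0.2864, 0.6795, -0.053]
[(0.58, [385.0, 293.0, 9.0, 17.0])]
[(0.73, [294.0, 333.0, 27.0, 28.0])]
```

carry_out(
  commands=[
    [[0,0,0],[-0.04,0.1,-0.02],1],
    [[0,0,0],[-0.085,0.2,-0.03],1],
    [[0,0,0],[-0.125,0.3,-0.03],1],
    [[0,0,0],[-0.17,0.4,-0.03],1],
    [[0,0,0],[-0.21,0.5,-0.03],1],
    [[0,0,0],[-0.25,0.6,-0.03],1],
    [[0,0,0],[-0.2864,0.6795,-0.03],1],
    [[0,0,0],[-0.2864,0.6795,-0.03],1],
    [[0,0,0],[-0.2864,0.6795,-0.03],1],
  ],
)

```text
time: 9.28
ee_pos: [0.4484, 0.0694, 0.2554]
tool_rot: [0.001, -0.174, 0.985, -0.001]
contact_force: [-0.0, -0.1, -0.3]
finger_gap: 1.001
```

```bash
python3 - <<'E'
from h import *
plan([(449,70,150,110),(449,70,98,110),(449,70,93,110)])
o=[]
for c,(x,y) in dict(top=(165,225),scene=(195,140)).items():
    im=snapshot(c)[:,:,::-1];cv2.imwrite(f'pics/{c}3.png',im);o.append(cv2.resize(im[y:y+110,x:x+95],None,fx=4,fy=4,interpolation=cv2.INTER_CUBIC))
im=cv2.imread('pics/scene2.png');o.append(cv2.resize(im[300:410,255:350],None,fx=4,fy=4,interpolation=cv2.INTER_CUBIC))
cv2.imwrite('pics/g3.png',cv2.resize(np.hstack(o),(800,309)))
E
```

```text
t 9.28 p [448.4  69.4 255.4] jaw 110.0 F [-0.  -0.1 -0.3] gap 88.1
[-0.002, 0.0009, 0.0004] [-0.0013, 0.0015, 0.2108]
[-0.002, 0.0009, 0.0004] [-0.0011, 0.0018, 0.3148]
[-0.002, 0.0009, 0.0004] [-0.0011, 0.0018, 0.3248]
```

View pics/g3.png

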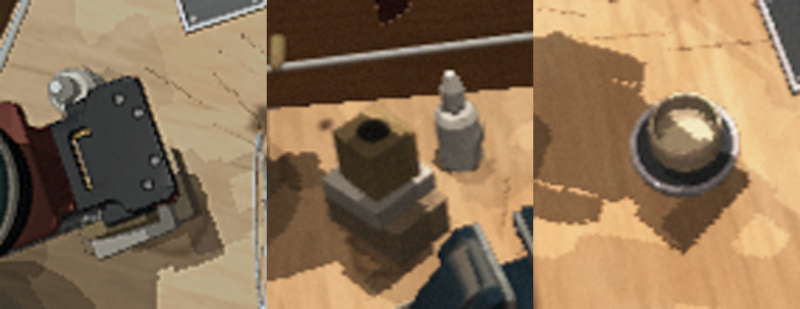

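The pot sits upright inside the round tray (about (688, 135)). The brass cube is untouched at (375, 145), with its hollow showing.

carry_out(
  commands=[
    [[0,0,0],[-0.0013,0.0015,0.1],1],
    [[0,0,0],[-0.0013,0.0015,0.19],1],
    [[0,0,0],[-0.0012,0.0016,0.26],1],
    [[0,0,0],[-0.001,0.0018,0.31],1],
    [[0,0,0],[-0.001,0.0018,0.334],1],
    [[0,0,0],[-0.001,0.0018,0.334],0.3],
    [[0,0,0],[-0.001,0.0018,0.334],0.05],
    [[0,0,0],[-0.001,0.0018,0.334],-1],
    [[0,0,0],[-0.001,0.0018,0.334],-1],
    [[0,0,0],[-0.001,0.0018,0.334],-1],
  ],
  grip_force=30,
)

```text
time: 10.62
ee_pos: [0.4493, 0.0699, 0.0894]
tool_rot: [0.002, -0.173, 0.985, -0.001]
contact_force: [-1.8, 3.7, 7.1]
finger_gap: 0.515
```

```bash
python3 -c "
from h import *
plan([(449,70,93,110),(449,70,180,110),(627,19,180,108)])"
```

```text
t 10.62 p [449.3  69.9  89.4] jaw 109.9 F [-1.8  3.7  7.1] gap 45.3
[-0.0016, 0.0018, -0.0012] [0.0005, 0.0005, -0.0072]
[-0.0016, 0.0018, -0.0012] [0.0001, 0.0, -0.1812]
[-0.0016, 0.0018, 0.0211] [-0.3, -0.217, -0.1798]
```

carry_out(
  commands=[
    [[0,0,0],[0,0,-0.03],-1],
    [[0,0,0],[0,0,-0.09],-1],
    [[0,0,0],[0,0,-0.17],-1],
    [[0,0,0],[0,0,-0.2],-1],
    [[0,0,0.005],[-0.06,-0.045,-0.2],-1],
    [[0,0,0.01],[-0.12,-0.09,-0.2],-1],
    [[0,0,0.015],[-0.19,-0.135,-0.2],-1],
    [[0,0,0.0211],[-0.25,-0.18,-0.2],-1],
    [[0,0,0.0211],[-0.3,-0.217,-0.19],-1],
    [[0,0,0.0211],[-0.3,-0.217,-0.18],-1],
  ],
)

```text
time: 11.88
ee_pos: [0.6287, 0.0181, 0.1788]
tool_rot: [0.002, -0.156, 0.988, -0.001]
contact_force: [0.1, -0.4, -6.2]
finger_gap: 0.514
```

```bash
python3 -c "
from h import *
plan([(627,19,60,108),(627,19,36,108),(627,19,34,108)])"
```

```text
t 11.88 p [628.7  18.1 178.8] jaw 108.0 F [ 0.1 -0.4 -6.2] gap 45.2
[-0.002, 0.0019, -0.0004] [0.0034, 0.0035, 0.2375]
[-0.002, 0.0019, -0.0004] [0.0035, 0.0036, 0.2855]
[-0.002, 0.0019, -0.0004] [0.0036, 0.0037, 0.2895]
```

carry_out(
  commands=[
    [[0,0,0],[0.003,0.0035,0.08],-1],
    [[0,0,0],[0.0034,0.0035,0.16],-1],
    [[0,0,0],[0.0034,0.0035,0.23],-1],
    [[0,0,0],[0.0035,0.0036,0.265],-1],
    [[0,0,0],[0.0035,0.0036,0.28],-1],
    [[0,0,0],[0.0035,0.0036,0.286],-1],
    [[0,0,0],[0.0035,0.0036,0.286],-1],
  ],
)

```text
time: 12.75
ee_pos: [0.6278, 0.019, 0.0367]
tool_rot: [0.002, -0.156, 0.988, -0.001]
contact_force: [0.1, 0.5, -5.6]
finger_gap: 0.514
```

```bash
python3 - <<'E'
from h import *
plan([(627,19,34,108)])
o=[]
for c,(x,y) in dict(top=(190,170),scene=(270,160)).items():
    im=snapshot(c)[:,:,::-1];o.append(cv2.resize(im[y:y+90,x:x+95],None,fx=4,fy=4,interpolation=cv2.INTER_CUBIC))
cv2.imwrite('pics/g4.png',np.hstack(o))
E
```

```text
t 12.75 p [627.8  19.   36.7] jaw 108.0 F [ 0.1  0.5 -5.6] gap 45.2
[-0.0024, 0.0028, -0.0004] [0.0015, 0.0006, 0.0054]
```

View pics/g4.png

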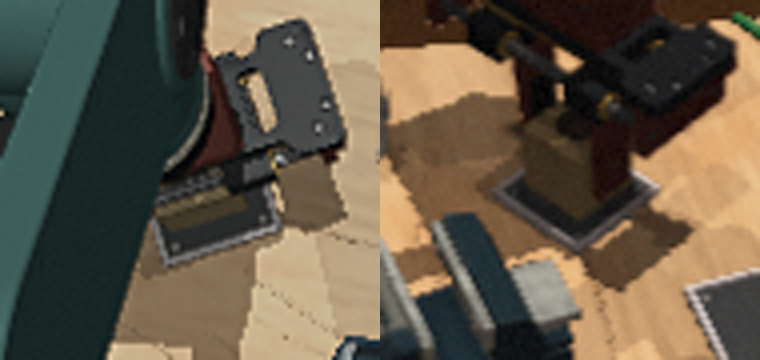

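The cube hangs centred over the small square tray, with its bottom corner at (567, 222) inside the rim corner at (578, 245). Lowering and releasing.

carry_out(
  commands=[
    [[0,0,0],[0,0,0.004],-1],
    [[0,0,0],[0,0,0.006],-1],
    [[0,0,0],[0,0,0.006],-1],
    [[0,0,0],[0,0,0.006],0.2],
    [[0,0,0],[0,0,0.006],0.4],
    [[0,0,0],[0,0,0.006],1],
    [[0,0,0],[0,0,-0.02],1],
    [[0,0,0],[0,0,-0.12],1],
    [[0,0,0],[0,0,-0.24],1],
    [[0,0,0],[0,0,-0.32],1],
  ],
)

```text
time: 14.1
ee_pos: [0.628, 0.0192, 0.2008]
tool_rot: [0.005, -0.156, 0.988, -0.002]
contact_force: [0.3, -0.0, 1.2]
finger_gap: 0.996
```

```bash
python3 -c "
from h import *
plan([(448,71,200,111),(448,71,61,111)])"
```

```text
t 14.1 p [628.   19.2 200.8] jaw 108.0 F [ 0.3 -0.   1.2] gap 87.7
[-0.0035, 0.0052, -0.0337] [0.3104, 0.2095, -0.0021]
[-0.0035, 0.0052, -0.0337] [0.3127, 0.211, 0.2759]
```

```bash
python3 -c "
from h import *
plan([(450,-120,240,110)])"
```

```text
t 14.1 p [628.   19.2 200.8] jaw 108.0 F [ 0.3 -0.   1.2] gap 87.7
[-0.0035, 0.0052, -0.0226] [0.4238, -0.1555, -0.0811]
```

carry_out(
  commands=[
    [[0,0,0],[0.1,-0.035,-0.08],1],
    [[0,0,0],[0.2,-0.07,-0.08],1],
    [[0,0,-0.01],[0.3,-0.11,-0.08],1],
    [[-0.003,0.005,-0.022],[0.4238,-0.1555,-0.08],1],
    [[-0.003,0.005,-0.022],[0.4238,-0.1555,-0.08],1],
  ],
)

```text
time: 14.72
ee_pos: [0.447, -0.1214, 0.2402]
tool_rot: [-0.0, -0.171, 0.985, -0.001]
contact_force: [0.3, 0.5, 0.3]
finger_gap: 0.999
```

```bash
python3 - <<'E'
from h import *
plan([(450,-120,240,110)])
o=[]
for c,(x,y) in dict(top=(180,230),scene=(200,150)).items():
    im=snapshot(c)[:,:,::-1];cv2.imwrite(f'pics/{c}5.png',im);o.append(cv2.resize(im[y:y+90,x:x+65],None,fx=6,fy=6,interpolation=cv2.INTER_CUBIC))
cv2.imwrite('pics/g5.png',np.hstack(o))
E
```

```text
t 14.72 p [ 447.  -121.4  240.2] jaw 109.7 F [0.3 0.5 0.3] gap 88.0
[-0.0006, -0.0004, -0.003] [-0.0065, 0.0006, 0.0004]
```

View pics/g5.png

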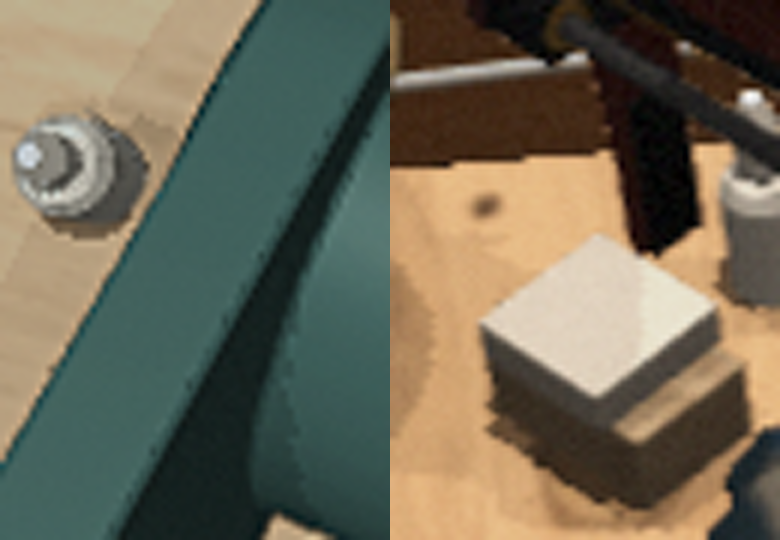

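The scene view shows the whole steel top, with corners at (482,323), (600,235), (718,310) and (600,397), and the wood end at lower right. The top view is blocked by the arm.

```bash
python3 - <<'E'
from h import *
S=lambda *p:[(200+(u-390)/6,150+v/6) for u,v in p]
k=back('scene',S((482,323),(600,235),(718,310),(600,397)),.058)[:,:2]*1000
print(k.round(1).tolist(),k.mean(0),cv2.minAreaRect(k.astype(np.float32)))
for n,p,z in(('wt f,r',((637,443),(745,362)),.038),('wb f,r,l',((642,508),(750,430),(495,412)),0)): print(n,back('scene',S(*p),z)[:,:2].round(4).tolist())
plan([(448,71,240,110),(448,71,61,110)])
E
```

```text
[[409.5, 88.2], [464.8, 110.9], [486.8, 52.9], [432.4, 32.7]] [448.39147748  71.15848989] ((447.8990173339844, 71.25160217285156), (59.7257080078125, 62.0422477722168), 20.803022384643555)
wt f,r [[0.4404, 0.0243], [0.491, 0.0428]]
wb f,r,l [[0.4392, 0.0284], [0.4903, 0.0452], [0.4099, 0.1007]]
t 14.82 p [ 450.2 -120.4  240.4] jaw 109.8 F [ 0.5 -0.7  0. ] gap 87.8
[-0.0011, 0.0013, -0.0019] [-0.1257, 0.3615, 0.0005]
[-0.0011, 0.0013, -0.0019] [-0.125, 0.3621, 0.3585]
```

carry_out(
  commands=[
    [[0,0,0],[-0.035,0.1,0],1],
    [[0,0,0],[-0.07,0.2,0],1],
    [[0,0,-0.006],[-0.105,0.3,0],1],
    [[-0.001,0.001,-0.008],[-0.1257,0.3615,0.03],1],
    [[-0.001,0.001,-0.008],[-0.1257,0.3615,0.13],1],
    [[-0.001,0.001,-0.008],[-0.1255,0.362,0.22],1],
    [[-0.001,0.001,-0.008],[-0.125,0.362,0.3],1],
    [[-0.001,0.001,-0.008],[-0.125,0.362,0.335],1],
    [[-0.001,0.001,-0.008],[-0.125,0.362,0.357],1],
    [[-0.001,0.001,-0.008],[-0.125,0.362,0.357],1],
  ],
)

```text
time: 16.08
ee_pos: [0.4485, 0.0717, 0.0614]
tool_rot: [0.0, -0.179, 0.984, 0.0]
contact_force: [-0.5, 1.1, 0.0]
finger_gap: 0.999
```

```bash
python3 - <<'E'
from h import *
plan([(448,71,62,110.5)])
E
```

```text
t 16.07 p [448.5  71.7  61.4] jaw 110.6 F [-0.5  1.1  0. ] gap 87.9
[0.0001, 0.0001, 0.0011] [0.0015, -0.0009, -0.0013]
```

carry_out(
  commands=[
    [[0,0,0],[0,0,-0.003],0.55],
    [[0,0,0],[0,0,-0.003],0.45],
    [[0,0,0],[0,0,-0.003],-1],
    [[0,0,0],[0,0,-0.003],-1],
    [[0,0,0],[0,0,-0.003],-1],
  ],
  grip_force=45,
)

```text
time: 16.7
ee_pos: [0.4489, 0.072, 0.0635]
tool_rot: [0.001, -0.178, 0.984, 0.0]
contact_force: [-0.9, 2.3, 7.0]
finger_gap: 0.698
```

```bash
python3 - <<'E'
from h import *
plan([(448,71,200,110.5),(564,-266,200,78)])
E
```

```text
t 16.7 p [448.9  72.   63.5] jaw 110.6 F [-0.9  2.3  7. ] gap 61.5
[0.0003, 0.0009, 0.0006] [0.002, -0.0011, -0.2729]
[0.0005, 0.0008, 0.3617] [0.0214, -0.7136, -0.2732]
```

carry_out(
  commands=[
    [[0,0,0],[0,0,-0.03],-1],
    [[0,0,0],[0,0,-0.09],-1],
    [[0,0,0],[0,0,-0.18],-1],
    [[0,0,0],[0,0,-0.27],-1],
    [[0,0,0],[0,0,-0.28],-1],
    [[0,0,0.06],[0.004,-0.1,-0.28],-1],
    [[0,0,0.12],[0.008,-0.2,-0.28],-1],
    [[0,0,0.18],[0.011,-0.3,-0.28],-1],
    [[0,0,0.24],[0.014,-0.4,-0.28],-1],
    [[0,0,0.3],[0.017,-0.5,-0.28],-1],
  ],
)

```text
time: 17.95
ee_pos: [0.5271, -0.1662, 0.2004]
tool_rot: [-0.002, 0.058, 0.998, 0.001]
contact_force: [1.3, 0.4, -5.8]
finger_gap: 0.7
```

```bash
python3 - <<'E'
from h import *
plan([(564,-266,200,78),(564,-266,60,78),(564,-266,31,78)])
E
```

```text
t 17.95 p [ 527.1 -166.2  200.4] jaw 83.4 F [ 1.3  0.4 -5.8] gap 61.6
[0.0015, -0.0022, 0.0595] [-0.0964, -0.1898, 0.0]
[0.0015, -0.0022, 0.0595] [-0.0973, -0.1905, 0.28]
[0.0015, -0.0022, 0.0595] [-0.0975, -0.1906, 0.338]
```

carry_out(
  commands=[
    [[0,0,0.03],[-0.05,-0.1,0],-1],
    [[0.0015,-0.002,0.0595],[-0.0964,-0.19,0],-1],
    [[0.0015,-0.002,0.0595],[-0.0964,-0.19,0.04],-1],
    [[0.0015,-0.002,0.0595],[-0.097,-0.19,0.13],-1],
    [[0.0015,-0.002,0.0595],[-0.0973,-0.1905,0.22],-1],
    [[0.0015,-0.002,0.0595],[-0.0974,-0.1905,0.29],-1],
    [[0.0015,-0.002,0.0595],[-0.0975,-0.1906,0.32],-1],
    [[0.0015,-0.002,0.0595],[-0.0975,-0.1906,0.335],-1],
    [[0.0015,-0.002,0.0595],[-0.0975,-0.1906,0.338],-1],
    [[0.0015,-0.002,0.0595],[-0.0975,-0.1906,0.338],-1],
  ],
)

```text
time: 19.2
ee_pos: [0.5649, -0.2665, 0.0321]
tool_rot: [0.001, 0.104, 0.995, -0.0]
contact_force: [0.0, 0.1, -6.7]
finger_gap: 0.702
```

```bash
python3 - <<'E'
from h import *
plan([(564,-266,28.5,78)])
o=[]
for c,(x,y) in dict(top=(320,200),scene=(310,260)).items():
    im=snapshot(c)[:,:,::-1];o.append(cv2.resize(im[y:y+90,x:x+95],None,fx=4,fy=4,interpolation=cv2.INTER_CUBIC))
cv2.imwrite('pics/g6.png',np.hstack(o))
E
```

```text
t 19.2 p [ 564.9 -266.5   32.1] jaw 78.0 F [ 0.   0.1 -6.7] gap 61.8
[-0.0005, 0.0011, 0.0001] [0.002, 0.0006, 0.0072]
```

View pics/g6.png

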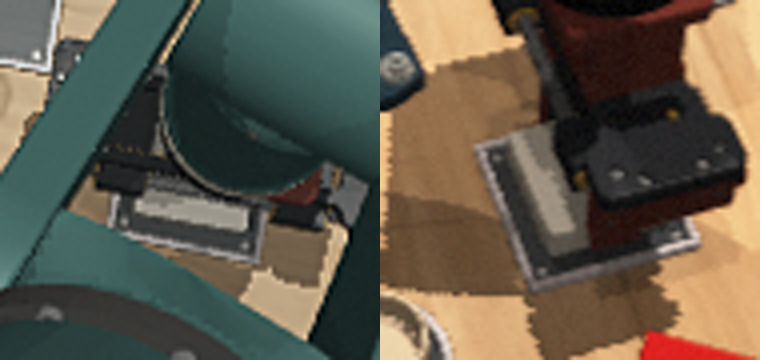

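The steel block is aligned inside the large square tray, with even margins in both views. Lowering.

carry_out(
  commands=[
    [[0,0,0],[0,0,0.004],-1],
    [[0,0,0],[0,0,0.007],-1],
    [[0,0,0],[0,0,0.008],-1],
    [[0,0,0],[0,0,0.008],-1],
  ],
)

```text
time: 19.8
ee_pos: [0.565, -0.2665, 0.0286]
tool_rot: [0.001, 0.104, 0.995, -0.001]
contact_force: [-0.3, 0.9, -1.1]
finger_gap: 0.702
```

carry_out(
  commands=[
    [[0,0,0],[0,0,0],0.5],
    [[0,0,0],[0,0,0],0.7],
    [[0,0,0],[0,0,0],1],
    [[0,0,0],[0,0,0],1],
    [[0,0,0],[0,0,-0.02],1],
    [[0,0,0],[0,0,-0.12],1],
    [[0,0,0],[0,0,-0.24],1],
    [[0,0,0],[0,0,-0.36],1],
    [[0,0,0],[0,0,-0.4],1],
  ],
)

```text
time: 20.92
ee_pos: [0.5665, -0.2674, 0.2342]
tool_rot: [0.005, 0.104, 0.995, -0.002]
contact_force: [-0.9, -0.0, 0.4]
finger_gap: 1.002
```

```bash
python3 - <<'E'
from h import *
plan([(450,70,200,20)])
o=[]
for c,(x,y) in dict(top=(165,225),scene=(195,155)).items():
    im=snapshot(c)[:,:,::-1];cv2.imwrite(f'pics/{c}6.png',im);o.append(cv2.resize(im[y:y+90,x:x+95],None,fx=4,fy=4,interpolation=cv2.INTER_CUBIC))
im=cv2.imread('pics/scene6.png');o.append(cv2.resize(im[265:355,315:410],None,fx=4,fy=4,interpolation=cv2.INTER_CUBIC))
o=np.hstack(o);cv2.imwrite('pics/g7.png',cv2.resize(o,(798,252)))
E
```

```text
t 20.93 p [ 566.5 -267.4  234.2] jaw 78.0 F [-0.9 -0.   0.4] gap 88.2
[0.0011, 0.0067, 0.6445] [0.3687, 0.6119, 0.0627]
```

View pics/g7.png

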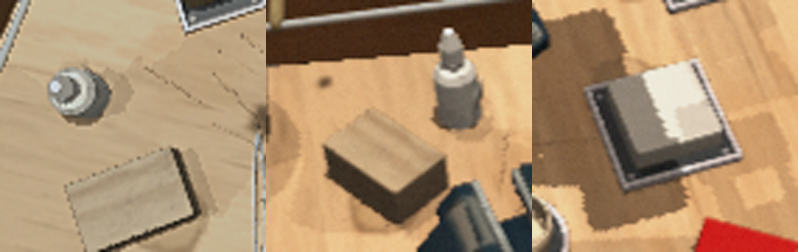

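The steel sits flat in its tray (right panel), the bottle is undisturbed, and the wood block is now fully visible in both views.

```bash
python3 - <<'E'
from h import *
T=[(165+u/2.8,225+v/2.8) for u,v in((66,185),(172,148),(197,213),(90,250))]
S=[(195+(u-266)/2.8,155+v/2.8) for u,v in((325,148),(375,108),(447,157),(400,192))]
for c,p in(('top',T),('scene',S)):
    k=back(c,p,.038)[:,:2]*1000;print(k.round(1).tolist(),k.mean(0),cv2.minAreaRect(k.astype(np.float32)))
    for d in outline_of(c,'wood')[:2]:
        m=d['mask'].astype(np.uint8);k=max(cv2.findContours(m,0,2)[0],key=cv2.contourArea)[:,0];w=(back(c,k,.038)[:,:2]*1000).astype(np.float32);print(c,d['p'],cv2.minAreaRect(w))
plan([(450,73,200,20),(450,73,130,20)])
E
```

```text
[[461.0, 119.5], [487.6, 40.1], [438.6, 20.7], [412.3, 100.4]] [449.88944052  70.19279203] ((449.78472900390625, 70.12492370605469), (52.67195510864258, 86.58294677734375), 18.572193145751953)
top 0.78 ((449.5434265136719, 69.94602966308594), (57.76057434082031, 91.00518798828125), 20.434221267700195)
[[411.0, 96.2], [463.1, 119.7], [491.0, 40.2], [443.9, 23.2]] [452.24316799  69.85086137] ((454.28363037109375, 69.73298645019531), (57.176788330078125, 83.92329406738281), 24.246593475341797)
scene 0.78 ((445.75079345703125, 59.106414794921875), (75.22372436523438, 114.7786636352539), 19.407514572143555)
t 21.12 p [ 564.3 -266.1  228.6] jaw 78.0 F [-0.   1.2 -0.4] gap 88.5
[0.0002, 0.0016, 0.6445] [0.3647, 0.6159, 0.0558]
[0.0002, 0.0016, 0.6445] [0.365, 0.616, 0.1958]
```

carry_out(
  commands=[
    [[0,0,0.1],[0.06,0.1,0],1],
    [[0,0,0.2],[0.12,0.2,0],1],
    [[0,0,0.3],[0.18,0.3,0],1],
    [[0,0,0.4],[0.24,0.4,0],1],
    [[0,0,0.5],[0.3,0.5,0],1],
    [[0,0,0.6],[0.365,0.616,0.02],1],
    [[0,0.0016,0.64],[0.365,0.616,0.05],1],
    [[0,0.0016,0.64],[0.365,0.616,0.05],1],
    [[0,0.0016,0.64],[0.365,0.616,0.05],1],
  ],
)

```text
time: 22.25
ee_pos: [0.4497, 0.0725, 0.2024]
tool_rot: [-0.0, 0.57, 0.821, -0.0]
contact_force: [0.1, 0.2, -0.3]
finger_gap: 0.999
```

```bash
python3 - <<'E'
from h import *
plan([(450.5,70,100,20.5),(450.5,70,40,20.5)])
E
```

```text
t 22.25 p [449.7  72.5 202.4] jaw 20.5 F [ 0.1  0.2 -0.3] gap 87.9
[-0.0007, -0.0002, -0.0005] [-0.0054, -0.0001, 0.2049]
[-0.0007, -0.0002, -0.0005] [-0.0054, 0.0, 0.3249]
```

carry_out(
  commands=[
    [[0,0,0],[-0.005,0,0.08],1],
    [[0,0,0],[-0.005,0,0.16],1],
    [[0,0,0],[-0.005,0,0.22],1],
    [[0,0,0],[-0.005,0,0.27],1],
    [[0,0,0],[-0.005,0,0.3],1],
    [[0,0,0],[-0.005,0,0.316],1],
    [[0,0,0],[-0.005,0,0.322],1],
    [[0,0,0],[-0.005,0,0.322],1],
  ],
)

```text
time: 23.25
ee_pos: [0.4509, 0.07, 0.0417]
tool_rot: [-0.0, 0.57, 0.821, -0.0]
contact_force: [0.2, -0.5, -0.4]
finger_gap: 1.001
```

```bash
python3 - <<'E'
from h import *
plan([(450.5,70,40,20.5)])
E
```

```text
t 23.25 p [450.9  70.   41.7] jaw 20.4 F [ 0.2 -0.5 -0.4] gap 88.1
[-0.0003, -0.0001, -0.0006] [0.0003, -0.0007, 0.0035]
```

No contact, so I'll grip here and lift straight up.

carry_out(
  commands=[
    [[0,0,0],[0,0,0.002],0.45],
    [[0,0,0],[0,0,0.002],0.3],
    [[0,0,0],[0,0,0.002],-1],
    [[0,0,0],[0,0,0.002],-1],
    [[0,0,0],[0,0,0.002],-1],
  ],
  grip_force=15,
)

```text
time: 23.88
ee_pos: [0.4512, 0.07, 0.0409]
tool_rot: [0.0, 0.57, 0.821, 0.0]
contact_force: [0.1, 0.3, 2.4]
finger_gap: 0.628
```

```bash
python3 - <<'E'
from h import *
plan([(450.5,70,200,20.5),(671,-139,200,-10.4)])
E
```

```text
t 23.88 p [451.2  70.   40.9] jaw 20.4 F [0.1 0.3 2.4] gap 55.2
[0.0, 0.0, -0.0006] [0.0004, -0.0012, -0.3182]
[0.0, 0.0, 0.3427] [-0.5453, 0.266, -0.3182]
```

carry_out(
  commands=[
    [[0,0,0],[0,0,-0.04],-1],
    [[0,0,0],[0,0,-0.12],-1],
    [[0,0,0],[0,0,-0.22],-1],
    [[0,0,0],[0,0,-0.32],-1],
    [[0,0,0],[0,0,-0.33],-1],
    [[0,0,0.06],[-0.09,0.045,-0.33],-1],
    [[0,0,0.12],[-0.18,0.09,-0.33],-1],
    [[0,0,0.18],[-0.27,0.135,-0.33],-1],
    [[0,0,0.24],[-0.36,0.18,-0.33],-1],
    [[0,0,0.3],[-0.45,0.22,-0.33],-1],
  ],
)

```text
time: 25.12
ee_pos: [0.6328, -0.1033, 0.2035]
tool_rot: [-0.001, 0.747, 0.664, -0.001]
contact_force: [0.5, 0.1, -0.9]
finger_gap: 0.622
```

```bash
python3 - <<'E'
from h import *
plan([(671,-139,200,-10.4),(671,-139,46,-10.4)])
E
```

```text
t 25.12 p [ 632.8 -103.3  203.5] jaw -6.7 F [ 0.5  0.1 -0.9] gap 54.7
[-0.0021, -0.0004, 0.0407] [-0.0619, 0.0844, 0.0067]
[-0.0021, -0.0004, 0.0407] [-0.0622, 0.0854, 0.3147]
```

carry_out(
  commands=[
    [[0,0,0.02],[-0.03,0.04,0],-1],
    [[-0.002,0,0.0407],[-0.062,0.0845,0],-1],
    [[-0.002,0,0.0407],[-0.062,0.0845,0.04],-1],
    [[-0.002,0,0.0407],[-0.062,0.085,0.12],-1],
    [[-0.002,0,0.0407],[-0.062,0.085,0.2],-1],
    [[-0.002,0,0.0407],[-0.062,0.0854,0.26],-1],
    [[-0.002,0,0.0407],[-0.062,0.0854,0.295],-1],
    [[-0.002,0,0.0407],[-0.062,0.0854,0.31],-1],
    [[-0.002,0,0.0407],[-0.062,0.0854,0.314],-1],
    [[-0.002,0,0.0407],[-0.062,0.0854,0.314],-1],
  ],
)

```text
time: 26.38
ee_pos: [0.6718, -0.1392, 0.0473]
tool_rot: [0.0, 0.768, 0.64, 0.001]
contact_force: [0.2, -0.0, -1.6]
finger_gap: 0.623
```

```bash
python3 - <<'E'
from h import *
plan([(671,-139,44,-10.4)])
o=[]
for c,(x,y) in dict(top=(265,150),scene=(320,195)).items():
    im=snapshot(c)[:,:,::-1];o.append(cv2.resize(im[y:y+90,x:x+95],None,fx=4,fy=4,interpolation=cv2.INTER_CUBIC))
cv2.imwrite('pics/g8.png',np.hstack(o))
E
```

```text
t 26.38 p [ 671.8 -139.2   47.3] jaw -10.4 F [ 0.2 -0.  -1.6] gap 54.9
[0.001, -0.0002, 0.0] [0.0001, -0.0017, 0.0066]
```

View pics/g8.png

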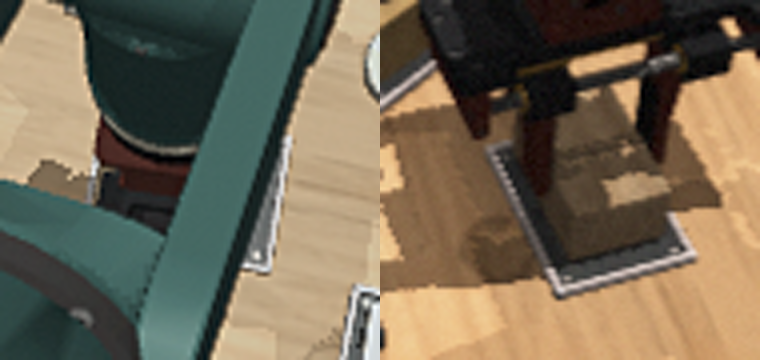

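The wood is aligned inside the oblong tray (block (555–670, 180–265), rim corners (558, 292) and (693, 255)). Lowering and releasing.

carry_out(
  commands=[
    [[0,0,0],[0,0,0.004],-1],
    [[0,0,0],[0,0,0.007],-1],
    [[0,0,0],[0,0,0.008],-1],
    [[0,0,0],[0,0,0.008],-1],
  ],
)

```text
time: 26.98
ee_pos: [0.672, -0.1392, 0.044]
tool_rot: [0.001, 0.768, 0.64, 0.001]
contact_force: [-1.1, 0.5, 4.8]
finger_gap: 0.624
```

carry_out(
  commands=[
    [[0,0,0],[0,0,0],0.35],
    [[0,0,0],[0,0,0],0.5],
    [[0,0,0],[0,0,0],1],
    [[0,0,0],[0,0,0],1],
    [[0,0,0],[0,0,-0.03],1],
    [[0,0,0],[0,0,-0.12],1],
    [[0,0,0],[0,0,-0.24],1],
    [[0,0,0],[0,0,-0.36],1],
    [[0,0,0],[0,0,-0.42],1],
    [[0,0,0],[0,0,-0.42],1],
  ],
)

```text
time: 28.22
ee_pos: [0.6734, -0.1397, 0.2586]
tool_rot: [0.004, 0.768, 0.64, 0.003]
contact_force: [-0.3, 0.4, 0.5]
finger_gap: 1.001
```

```bash
python3 - <<'E'
from h import *
plan([(450,0,300,-10)])
for c in('top','scene'):cv2.imwrite(f'pics/{c}9.png',snapshot(c)[:,:,::-1])
cv2.imwrite('pics/g9.png',cv2.resize(cv2.imread('pics/scene9.png')[150:390,190:450],None,fx=2.5,fy=2.5,interpolation=cv2.INTER_CUBIC))
E
```

```text
t 28.23 p [ 673.4 -139.7  258.6] jaw -10.4 F [-0.3  0.4  0.5] gap 88.1
[0.0062, 0.0005, -0.0044] [0.1942, -0.4891, -0.0877]
```

View pics/g9.png

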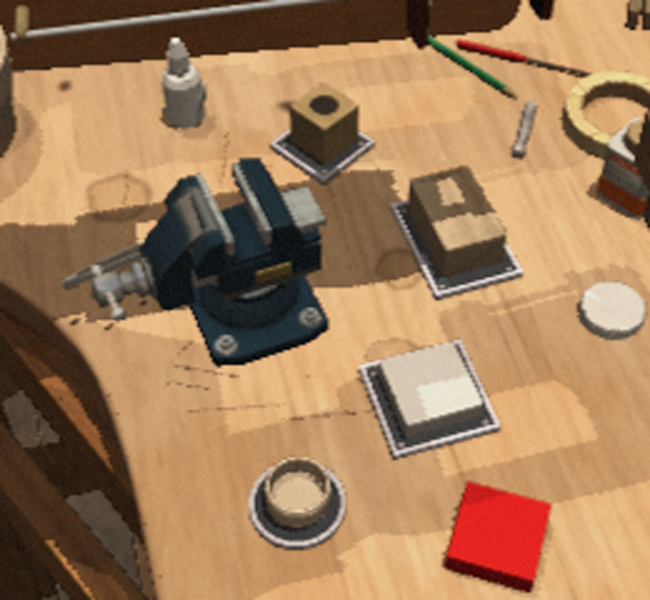

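All four pieces stand upright in their trays, and the bottle and red block are untouched. I'll do one numeric check of the piece centres before handing in.

```bash
python3 - <<'E'
from h import *
u=lambda x,y:(190+x/2.5,150+y/2.5)
print('pot rim', back('scene',[u(298,486)],.029)[0].round(4), 'tray (scene) .4326 -.2958')
for n,ps,z,t in(('brass',[(290,107),(359,104)],.048,'.6275 .0209'),('steel',[(380,362),(460,346),(496,392),(415,428)],.023,'.5652 -.2642'),('wood',[(411,182),(465,167),(506,232),(447,247)],.041,'.6721 -.1373')):
    print(n,back('scene',[u(*p) for p in ps],z)[:,:2].mean(0).round(4),t)
for c in('scene','top'):
    snapshot(c);print([(round(d['p'],2),np.round(np.array(d['extent'])*[640,480,640,480]).tolist()) for d in search_frame(c,'bottle')][:1])
finish_job()
E
```

```text
pot rim [ 0.4327 -0.2994  0.029 ] tray (scene) .4326 -.2958
brass [0.6306 0.0195] .6275 .0209
steel [ 0.5703 -0.2688] .5652 -.2642
wood [ 0.6719 -0.1365] .6721 -.1373
[(0.84, [254.0, 166.0, 20.0, 36.0])]
[(0.54, [369.0, 288.0, 32.0, 33.0])]
the job is handed in; nothing more can be done
```

I took the stack apart from the top down: pot, brass cube, steel block, then beech block. Each one went upright into its own tray, and the job was handed in at about 28 s with the gripper open and clear.

- **Placement:** in the last scene picture, the block and pot centres, read by hand, lie within 0 to 5 mm per axis of their tray centres. The allowed play is 7 to 8 mm. Steel was the furthest off (5.1 and 4.6 mm), but its picture shows it flat inside the rim.
- **Bystanders:** the bottle stands upright at its starting place in the scene view, within about 3 px. The red look-alike looks untouched.
- **Checks that disagreed:**
  - The two cameras differ by about 2 to 4 mm, so I aimed for the average of their tray positions.
  - The top-view network's last "bottle" report was really the pot in the round tray. Only the scene view confirms the bottle's final position.

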